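# Restart the timer of the round-cracker tray

## Task

Restart the bench timer that stands in front of the tray of round crackers (the timer on the robot's side of that tray): with the fingertips, lightly press its round clear key all the way down and let it up again, then press its bar-shaped start key all the way down in the same way, and draw the hand clear. Do not pick up or push the timer out of its place, and touch neither the other two timers, the trays, nor the kitchen things lying around.

Things in the scene. Friction and masses are not known exactly. Their poses are not given: they have to be found in the camera images.
- timer_1: one of three identical loose white bench timers (0.45 kg, 75 mm in x, 115 in y, 28 high). Origin: centre of its underside, z up. A dark display strip lies on its +x half, the two keys on its -x half (the robot's side). Turned up to 30 degrees. It belongs to the tray straight beyond it (+x), within 60 mm sideways; the number does not tell which tray
- clear_1_top (a point): centre of the top face of timer_1's clear key: a round grey key, 24 mm across, whose top is 9 mm above the timer's top (37 mm above the table) at rest; at x -13, y +30 mm in the timer's frame. It moves with the key
- start_1_top (a point): centre of the top face of timer_1's start key: a bar-shaped grey key, 16 mm along x by 36 mm along y, top 9 mm above the timer's top (37 mm above the table) at rest; at x -13, y -30 mm in the timer's frame. It moves with the key
- clear_1 (a joint): travel of timer_1's clear key, m: 0 up, 0.005 fully down (pressed straight down). Sprung: about 0.7 N starts it, about 4.2 N holds it fully down; it comes up by itself
- start_1 (a joint): travel of timer_1's start key, m: 0 up, 0.005 fully down (pressed straight down). Sprung: about 0.7 N starts it, about 4.2 N holds it fully down; it comes up by itself
- timer_2: one of three identical loose white bench timers (0.45 kg, 75 mm in x, 115 in y, 28 high). Origin: centre of its underside, z up. A dark display strip lies on its +x half, the two keys on its -x half (the robot's side). Turned up to 30 degrees. It belongs to the tray straight beyond it (+x), within 60 mm sideways; the number does not tell which tray
- clear_2_top (a point): centre of the top face of timer_2's clear key: a round grey key, 24 mm across, whose top is 9 mm above the timer's top (37 mm above the table) at rest; at x -13, y +30 mm in the timer's frame. It moves with the key
- start_2_top (a point): centre of the top face of timer_2's start key: a bar-shaped grey key, 16 mm along x by 36 mm along y, top 9 mm above the timer's top (37 mm above the table) at rest; at x -13, y -30 mm in the timer's frame. It moves with the key
- clear_2 (a joint): travel of timer_2's clear key, m: 0 up, 0.005 fully down (pressed straight down). Sprung: about 0.7 N starts it, about 4.2 N holds it fully down; it comes up by itself
- start_2 (a joint): travel of timer_2's start key, m: 0 up, 0.005 fully down (pressed straight down). Sprung: about 0.7 N starts it, about 4.2 N holds it fully down; it comes up by itself
- timer_3: one of three identical loose white bench timers (0.45 kg, 75 mm in x, 115 in y, 28 high). Origin: centre of its underside, z up. A dark display strip lies on its +x half, the two keys on its -x half (the robot's side). Turned up to 30 degrees. It belongs to the tray straight beyond it (+x), within 60 mm sideways; the number does not tell which tray
- clear_3_top (a point): centre of the top face of timer_3's clear key: a round grey key, 24 mm across, whose top is 9 mm above the timer's top (37 mm above the table) at rest; at x -13, y +30 mm in the timer's frame. It moves with the key
- start_3_top (a point): centre of the top face of timer_3's start key: a bar-shaped grey key, 16 mm along x by 36 mm along y, top 9 mm above the timer's top (37 mm above the table) at rest; at x -13, y -30 mm in the timer's frame. It moves with the key
- clear_3 (a joint): travel of timer_3's clear key, m: 0 up, 0.005 fully down (pressed straight down). Sprung: about 0.7 N starts it, about 4.2 N holds it fully down; it comes up by itself
- start_3 (a joint): travel of timer_3's start key, m: 0 up, 0.005 fully down (pressed straight down). Sprung: about 0.7 N starts it, about 4.2 N holds it fully down; it comes up by itself
- tray_round: a fixed aluminium baking tray, 280 mm (x) by 210 mm (y), rim 16 mm high, carrying 15 round seeded crackers 44 mm across. Origin: middle of its near (robot-side) edge, on the table; it reaches 280 mm from there along its +x, 105 mm to either side. The trays stand side by side beyond the timers, in any order
- tray_square: a fixed aluminium baking tray, 280 mm (x) by 210 mm (y), rim 16 mm high, carrying 15 square seeded crackers of 40 mm. Origin: middle of its near (robot-side) edge, on the table; it reaches 280 mm from there along its +x, 105 mm to either side. The trays stand side by side beyond the timers, in any order
- tray_sticks: a fixed aluminium baking tray, 280 mm (x) by 210 mm (y), rim 16 mm high, carrying 16 long narrow crackers of 85 by 16 mm. Origin: middle of its near (robot-side) edge, on the table; it reaches 280 mm from there along its +x, 105 mm to either side. The trays stand side by side beyond the timers, in any order
- cutter: loose steel ring cutter, 60 mm across, 32 mm high, standing between timers; origin at the centre of its underside. Leave alone
- measure: loose aluminium measuring cup, 60 mm across, 36 mm high, standing between timers; origin at the centre of its underside. Leave alone
- scraper: loose steel dough scraper with a wooden grip, 90 by 120 mm, 18 mm high, lying between the robot and the timers; origin under it. Leave alone
- brush: loose pastry brush, 190 mm long, lying between the robot and the timers; origin under its middle. Leave alone
- bowl: loose red mixing bowl, 170 mm across, 75 mm high, at the left of the table; origin at the centre of its underside. Leave alone
- shaker: loose metal flour jar, 68 mm across, 100 mm high, at the right of the table; origin at the centre of its underside. Leave alone
Mind the look-alikes: they are no part of the job. Leave any blue look-alike of the timer_2 alone.

How it is judged (in metres and radians):
On the way, in this order (a step that is already met when the one before it is completed fails the run):
1. the clear key of the round-cracker tray's timer is pressed down (over 3.5 of its 5 mm), its start key being up (((y of timer_1 in the frame of tray_round between -0.13 and 0.13 m and value of joint clear_1 above 0.0035 m and value of joint start_1 below 0.001 m) or (y of timer_2 in the frame of tray_round between -0.13 and 0.13 m and value of joint clear_2 above 0.0035 m and value of joint start_2 below 0.001 m) or (y of timer_3 in the frame of tray_round between -0.13 and 0.13 m and value of joint clear_3 above 0.0035 m and value of joint start_3 below 0.001 m))), for 0.05 s.
2. its start key is pressed down (over 3.5 of its 5 mm), its clear key being up again (((y of timer_1 in the frame of tray_round between -0.13 and 0.13 m and value of joint start_1 above 0.0035 m and value of joint clear_1 below 0.001 m) or (y of timer_2 in the frame of tray_round between -0.13 and 0.13 m and value of joint start_2 above 0.0035 m and value of joint clear_2 below 0.001 m) or (y of timer_3 in the frame of tray_round between -0.13 and 0.13 m and value of joint start_3 above 0.0035 m and value of joint clear_3 below 0.001 m))), for 0.05 s.
At the end, for the whole second after the job is handed in: all keys are up again (within 1 mm); all three timers lie flat and at rest within 20 mm of where they stood; the other loose things are within 20 mm of where they stood (value of joint each of clear_1, start_1, clear_2, start_2, clear_3, start_3 below 0.001 m and distance of each of timer_1, timer_2, timer_3, cutter, measure, scraper, brush, bowl, shaker from where it was at the start of the episode below 0.02 m and angle between each of timer_1, timer_2, timer_3's own z axis and vertical below 0.1 rad and linear speed of each of timer_1, timer_2, timer_3 below 0.02 m/s); the robot touches nothing.
It fails at once if another timer is touched (over 0.5 N) or one of its keys goes down ((not (y of timer_1 in the frame of tray_round between -0.13 and 0.13 m) and (contact force between any of the fingers, the arm and timer_1 above 0.5 N or value of joint any of clear_1, start_1 above 0.002 m)) or (not (y of timer_2 in the frame of tray_round between -0.13 and 0.13 m) and (contact force between any of the fingers, the arm and timer_2 above 0.5 N or value of joint any of clear_2, start_2 above 0.002 m)) or (not (y of timer_3 in the frame of tray_round between -0.13 and 0.13 m) and (contact force between any of the fingers, the arm and timer_3 above 0.5 N or value of joint any of clear_3, start_3 above 0.002 m))).
It fails at once if a timer is pressed with more than 35 N (contact force between any of the fingers, the arm and timer_1 above 35 N or contact force between any of the fingers, the arm and timer_2 above 35 N or contact force between any of the fingers, the arm and timer_3 above 35 N).
It fails at once if a timer is lifted over 10 mm, tipped over 0.2 rad or pushed over 20 mm from its place (height (world z) of any of timer_1, timer_2, timer_3 above 0.01 m or angle between any of timer_1, timer_2, timer_3's own z axis and vertical above 0.2 rad or distance of any of timer_1, timer_2, timer_3 from where it was at the start of the episode above 0.02 m).
It fails at once if a tray or its crackers are touched (over 0.5 N) (contact force between any of the fingers, the arm and tray_round above 0.5 N or contact force between any of the fingers, the arm and tray_square above 0.5 N or contact force between any of the fingers, the arm and tray_sticks above 0.5 N).
It fails at once if another loose thing is touched (over 0.5 N) or moved over 20 mm (contact force between any of the fingers, the arm and cutter above 0.5 N or distance of any of cutter, measure, scraper, brush, bowl, shaker from where it was at the start of the episode above 0.02 m or contact force between any of the fingers, the arm and measure above 0.5 N or contact force between any of the fingers, the arm and scraper above 0.5 N or contact force between any of the fingers, the arm and brush above 0.5 N or contact force between any of the fingers, the arm and bowl above 0.5 N or contact force between any of the fingers, the arm and shaker above 0.5 N).
It also fails if it takes over 35 s, if anything falls off the work surface, if the arm or the gripper's body presses on something with over 40 N, if the wrist force passes 120 N, or if a joint passes its speed limit or range.

## Robot

A 7-joint arm with a two-finger parallel gripper is mounted at the origin on the work surface. World frame = base frame: x ahead of the robot, y to its left, z up, the work surface at z = 0. Lengths are in mm, angles in rad, forces in N, time in s.
With the tool pointing down it reaches from about 400 to 875 mm from the base axis. Payload 4.4 kg.
Tool frame: the origin (TCP) lies between the finger pads; the fingertips stand ctrl.tip_reach ahead of it and the grasp point (between the pads) lies 8 mm behind it (ctrl.tip_reach is the distance from the TCP to the fingertips, in mm); z points along the fingers, y is the direction in which the jaws open and shut (so a half turn about z gives the same grasp; the last joint's range is limited). The gripper opens to 85 mm and grips with 20 to 120 N. Pads are 22 mm wide; open, the fingers measure 114 mm over their backs; the gripper's body (76 mm by 85 mm) begins 54 mm behind the grasp point. The pads swing forward as they close: fully open they stand 13 mm farther back than shut.
Start: joints at [-1.213, 0.628, 0.038, 1.517, -0.027, 0.996, -0.02], TCP at [267.277, 592.521, 242.313] pointing down, gripper open.
Joint ranges: [-3.06, 3.06], [-0.37, 2.12], [-1.25, 1.32], [0.18, 2.47], [-1.1, 4.24], [0.23, 1.98], [-2.94, 2.94]. Speed limits (rad/s): [2.57, 2.57, 3.14, 3.14, 3.14, 3.14, 3.14].

## Interface

Orientations are given as [roll, pitch, yaw] about the fixed x, y, z axes, in that order (R = Rz(yaw) Ry(pitch) Rx(roll)).
In Python, from cell import status, viewer, order, ctrl gives the robot as it stands.
- The arm moves only by the tool play_rows, never from a script. Its argument "series" is a list of rows, each a list of 5 numbers: the shift along the tool's x, y, z in cm, then the turn about the tool's z in degrees, then the closure, from 0 (fully open) to 1 (shut). In form: [[x, y, z, yaw, gripper], ...]. A call has 1 to 8 rows; each row is the pose to reach, as a shift and turn from the pose commanded when the call began, along the tool's axes at that moment; what a row does not reach only later rows make up. A row lasts 1/10 s, in which the tool goes at most 50 mm and 8.59 degrees, less where a joint would pass 70% of its speed; a pose out of reach is approached as far as the arm can. A call with a gripper value outside its range is refused whole. The fingers move at their own pace and stop on an object; the grip force is fixed at half the most. Time passes only in rows, so rows that repeat a pose let the fingers close. It gives the time, the measured TCP pose, the force and the opening at its end, in the units of the state.
- status.read_state(): the state, without advancing time (a new reading comes with each control period).
- viewer.get_image(name): name is "scene" or "top" or "wrist"; returns a dict with "img" (480x640x3 uint8, red, green, blue), "vfov" (degrees; the focal length in pixels is half the picture's height over the tangent of half this angle, whatever the lens; pixels are square), "cx", "cy" (the principal point, pixels), "rvec" (rotation vector, rad) and "tvec" (3), from world to camera coordinates, as OpenCV has them; the wrist camera has in their place "tool_from_camera" (4x4, takes a point from camera to tool coordinates, whose origin is the TCP and whose axes are the flange's). Camera axes: x right, y down, z forward; pixel columns grow to the right and rows downward; lengths in mm; the calibration is good to about 2 mm. The wrist camera is an equidistant fisheye: a pixel r from the principal point sees the ray r / f radians off the axis. A picture is of the moment at which its call begins: read the wrist's pose just before it. There is no depth.
- order.finish_job(): hands the job in, once; it reports no verdict.
The state is a dict: "clock": time; "qpos": joint angles; "qd": joint speeds; "tau": joint torques, N m; "eef_pos": TCP position; "tool_rot": TCP orientation; "force": force on the tool from outside, world axes, zero at the start; "torque": the same for the moment, N m; "width": finger opening in mm.
Only numpy, scipy, OpenCV 4.12 (cv2) and the standard library are available. Lean on these libraries where they do the work, as an engineer would, in place of code of your own. Each camera call takes 0.05 s, during which the arm holds its last target. There are 200 camera calls.

## Working session

There is one attempt and no reset: what is moved stays moved. The work goes in short steps, Python scripts to look and compute and a tool call to move; the robot and the scene stay as the last step left them, time stands still between calls to the robot, and variables do not carry over. Pictures are saved under pics/ and viewed, about 8 in all and at most 12, crops included, and the job is handed in when it is done.

Besides the shell and the picture viewer there is one more tool, called after ">>>" in YAML: its name, and indented under it one key for each argument. play_rows: Moves the arm, as the interface text tells. Its arguments: {"type":"object","properties":{"series":{"type":"array","items":{"type":"array","items":{"type":"number"}}}},"required":["series"]}

```bash
mkdir -p pics; cat > h.py <<'E'
import numpy as np,cv2
from cell import status,viewer,order,ctrl
def save(n,f):
    d=viewer.get_image(n); cv2.imwrite('pics/'+f,d['img'][:,:,::-1]); np.save('pics/'+f+'.npy',d,allow_pickle=True); return d
def ray(d,uv,z):
    f=240/np.tan(np.radians(d['vfov'])/2)
    R,_=cv2.Rodrigues(np.array(d['rvec'],float)); t=np.array(d['tvec'],float).ravel()
    c=-R.T@t; v=R.T@np.array([(uv[0]-d['cx'])/f,(uv[1]-d['cy'])/f,1])
    return c+v*(z-c[2])/v[2]
E
python3 - <<'E'
from h import *
s=status.read_state();print(s,ctrl.tip_reach)
for n in('top','scene'):
    d=save(n,n+'0.png');print(n,{k:v for k,v in d.items() if k!='img'})
E
```

```text
{'clock': 0.0, 'qpos': array([-1.21279751,  0.62936456,  0.03842755,  1.51837411, -0.02703072,
        0.99629795, -0.02001602]), 'qd': array([-1.10976926e-03, -1.65579605e-03,  4.87358660e-04, -6.47714618e-05,
        1.04808336e-03,  5.82148851e-04,  2.54231666e-05]), 'tau': array([ 1.02844882e-03, -5.63398218e+01,  1.22696355e+00, -1.93442702e+01,
        1.11412266e-02,  1.05730584e-02,  4.99842940e-06]), 'eef_pos': array([267.00430754, 591.95976123, 241.37489826]), 'tool_rot': array([-3.13966583e+00, -7.61134601e-06,  2.71777260e+00]), 'force': array([-0.44367836,  0.45357861, -0.81856004]), 'torque': array([ 0.00784163,  0.02597375, -0.09126199]), 'width': 85.45096641774046} 11.0
top {'vfov': 53.494386990131176, 'cx': 310.1209614570866, 'cy': 241.4419822122608, 'rvec': array([ 2.11956727, -2.14008927,  0.1772056 ]), 'tvec': array([   9.20313179,  468.89793563, 1437.615523  ])}
scene {'vfov': 47.09016422486405, 'cx': 328.18275768868307, 'cy': 238.05762147443633, 'rvec': array([ 2.30475562,  1.04796788, -0.3456636 ]), 'tvec': array([-308.06246409, -252.07738169, 1672.67192177])}
```

View pics/top0.png

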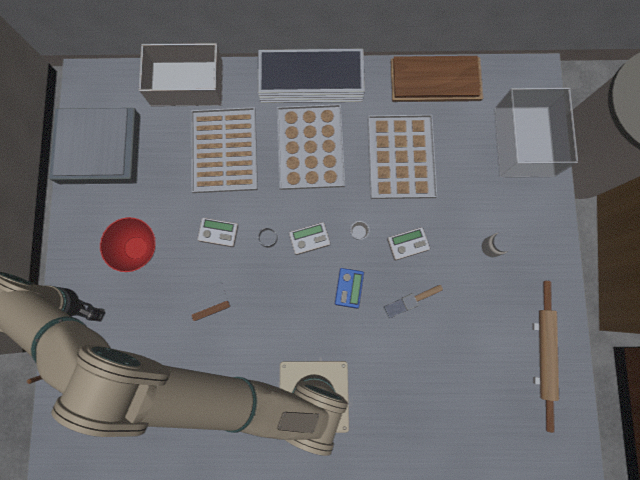

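The top view shows the sticks tray at (224,150), the round tray at (311,147) and the square tray at (403,156). The timers are at (217,232), (310,238) and (408,243), with a blue look-alike at (349,288). The middle timer at (310,238) stands straight in front of the round crackers, so it fits the description. I'll measure it and confirm in a crop.

```bash
python3 - <<'E'
from h import *
d=np.load('pics/top0.png.npy',allow_pickle=True).item();im=d['img']
c=im[90:270,180:450]; cv2.imwrite('pics/crop.png',cv2.resize(c,None,fx=2.9,fy=2.9,interpolation=cv2.INTER_CUBIC)[:,:,::-1])
for uv in[(224,150),(311,147),(403,156)]: print('tray',ray(d,uv,8)[:2])
g=cv2.cvtColor(im,cv2.COLOR_RGB2HSV)
m=((g[...,1]<35)&(g[...,2]>170)).astype(np.uint8); m[:215]=0;m[265:]=0
m=cv2.morphologyEx(m,cv2.MORPH_CLOSE,np.ones((7,7)))
for k in cv2.findContours(m,0,2)[0]:
    if cv2.contourArea(k)<150: continue
    r=cv2.minAreaRect(k); p=np.array([ray(d,q,28)[:2] for q in cv2.boxPoints(r)])
    e=p[1]-p[0],p[2]-p[1]; print(r[0],p.mean(0),[(np.linalg.norm(x),np.degrees(np.arctan2(x[1],x[0]))) for x in e])
E
```

```text
tray [782.13597144 284.86414553]
tray [789.24464452  -0.94542319]
tray [ 754.91291396 -301.42412761]
(408.5813293457031, 242.91004943847656) [ 463.45547468 -302.83941001] [(np.float64(110.38101542060076), np.float64(-73.51558348061722)), (np.float64(69.52926182469146), np.float64(-166.0587661102513))]
(309.07061767578125, 237.7383270263672) [483.03362179   7.8720766 ] [(np.float64(109.57465977155411), np.float64(-73.76281012012527)), (np.float64(69.59358866033708), np.float64(-164.59831213358973))]
(216.9759979248047, 231.63198852539062) [505.48477205 297.34392713] [(np.float64(69.57618489228098), np.float64(-8.44703360058304)), (np.float64(110.40413826358463), np.float64(-101.05003907919593))]
```

View pics/crop.png

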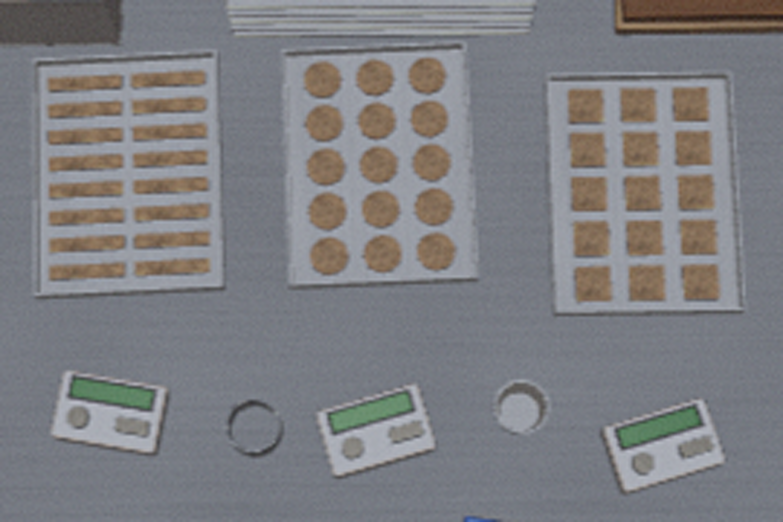

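The crop confirms it: the middle timer, at crop (377,430), is straight under the round crackers. Its round key is on the left at (352,447) and its bar key on the right at (407,432). Yaw is about 16°, and the size measures 110 x 70 mm against a nominal 115 x 75. Expected key positions are clear ≈ (462,33) and start ≈ (479,-25). Next I move above it with the jaws shut.

>>> play_rows:
  series:
    - [-5,-5.25,0,-5,1]
    - [-10,-10.5,0,-10,1]
    - [-15,-15.8,0,-15,1]
    - [-20,-21,0,-20,1]
    - [-25,-26.3,0,-25,1]
    - [-30,-31.5,0,-30,1]
    - [-35,-36.8,0,-35,1]
    - [-40.8,-42.9,0,-40,1]

```text
clock: 0.9
eef_pos: [399.6, 213.0, 242.2]
tool_rot: [-3.141, -0.0, -2.863]
force: [1.5, 1.3, -0.1]
width: -0.1
```

```bash
python3 - <<'E'
from h import *
d=np.load('pics/top0.png.npy',allow_pickle=True).item()
print(ray(d,(301.4,244.1),37),ray(d,(320.3,239),37))
s=status.read_state();print(s['clock'],s['qpos'],s['eef_pos'],s['tool_rot'],s['width'],ctrl.tip_reach)
E
```

```text
[461.41037041  31.873668    37.        ] [476.90868534 -27.05328817  37.        ]
0.9 [-0.4517618   0.35289176 -0.13275522  2.04034965  0.06710772  0.75251487
  1.22363529] [399.56646125 212.96507415 242.21338506] [-3.14145778e+00 -1.49580119e-04 -2.86330070e+00] -0.08432750620397227 11.0
```

>>> play_rows:
  series:
    - [-0.2,-4.7,1,0,1]
    - [-0.5,-9.5,2.5,0,1]
    - [-0.8,-14,4,0,1]
    - [-1.05,-19,6,0,1]
    - [-1.05,-19,8,0,1]
    - [-1.05,-19,8,0,1]
    - [-1.05,-19,8,0,1]
    - [-1.05,-19,8,0,1]

```text
clock: 1.7
eef_pos: [461.3, 36.5, 163.1]
tool_rot: [3.141, 0.001, -2.865]
force: [0.6, 0.9, 0.1]
width: 0.2
```

```bash
python3 - <<'E'
from h import *
s=status.read_state();print(s['clock'],s['qpos'],s['eef_pos'],s['tool_rot'],s['force'],ctrl.tip_reach)
d=save('wrist','w1.png');print({k:v for k,v in d.items() if k!='img'});np.save('pics/s1.npy',s,allow_pickle=True)
E
```

```text
1.7 [-0.07220062  0.49221293 -0.09397197  2.10489681  0.08413045  0.54659518
  1.62082417] [461.25723821  36.51985511 163.12402863] [ 3.14108900e+00  1.36929544e-03 -2.86463243e+00] [0.58616399 0.85746977 0.08848204] 11.0
{'vfov': 65.70646984690485, 'cx': 322.5918332337938, 'cy': 234.9799260048274, 'tool_from_camera': array([[-7.20783298e-04, -9.65974698e-01, -2.58635580e-01,
         6.50857224e+01],
       [ 9.99999585e-01, -8.40522873e-04,  3.52390918e-04,
         1.40631223e-01],
       [-5.57789832e-04, -2.58635219e-01,  9.65974903e-01,
        -1.31692780e+02],
       [ 0.00000000e+00,  0.00000000e+00,  0.00000000e+00,
         1.00000000e+00]])}
```

View pics/w1.png

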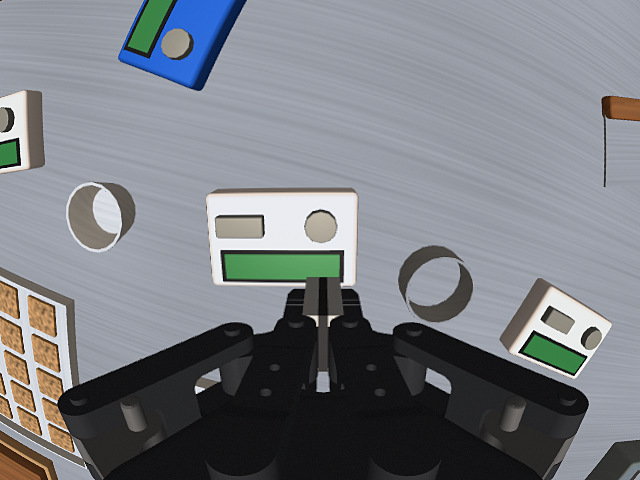

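The wrist view shows the target timer with its round key at about (321,226), its bar key at about (240,227) and the display below. The cup is at (100,217) and the cutter at (436,284), both well apart. I'll segment the keys and cast rays.

```bash
cat >> h.py <<'E'
from scipy.spatial.transform import Rotation as Ro
def wray(d,s,uv,z):
    f=240/np.tan(np.radians(d['vfov'])/2); a=np.array([uv[0]-d['cx'],uv[1]-d['cy']]); r=np.hypot(*a); th=r/f
    v=np.r_[np.sin(th)*a/r,np.cos(th)]; T=np.array(d['tool_from_camera']); R=Ro.from_euler('xyz',s['tool_rot']).as_matrix()
    c=R@T[:3,3]+s['eef_pos']; w=R@T[:3,:3]@v
    return c+w*(z-c[2])/w[2]
def keys(d,s,box=(190,260,205,360)):
    im=d['img']; a,b,c,e=box; m=np.zeros(im.shape[:2],np.uint8); sub=im[a:b,c:e].astype(int)
    m[a:b,c:e]=((sub.max(2)<200)&(sub.min(2)>120)&(sub[...,0]-sub[...,2]>6))
    m=cv2.morphologyEx(m,cv2.MORPH_OPEN,np.ones((3,3)))
    R=Ro.from_euler('xyz',s['tool_rot']).as_matrix()
    for k in cv2.findContours(m,0,2)[0]:
        if cv2.contourArea(k)<300: continue
        x,y,w,h=cv2.boundingRect(k); uv=(x+w/2-.5,y+h/2-.5); P=wray(d,s,uv,37)
        q=cv2.minAreaRect(np.array([wray(d,s,p[0],37)[:2] for p in k],np.float32))
        tip=s['eef_pos']; print(uv,(w,h),P.round(1),'rect',q,'shift in tool axes mm',(R.T@(P-tip)).round(1))
E
python3 - <<'E'
from h import *
d=np.load('pics/w1.png.npy',allow_pickle=True).item();s=np.load('pics/s1.npy',allow_pickle=True).item()
print(d['img'][226,321],d['img'][227,240],d['img'][200,280]);keys(d,s)
for uv in[(208,193),(356,193)]: print(wray(d,s,uv,28))
E
```

```text
[183 176 162] [171 164 151] [234 236 241]
(238.5, 227.5) (46, 20) [476.4 -22.4  37. ] rect ((476.5274658203125, -22.5845890045166), (14.367992401123047, 34.13357925415039), 15.415372848510742) shift in tool axes mm [  1.7 -60.9 126.1]
(320.0, 226.5) (31, 30) [459.6  34.4  37. ] rect ((459.70684814453125, 34.47115707397461), (21.330184936523438, 21.47882080078125), 15.81613826751709) shift in tool axes mm [  2.3  -1.6 126.1]
[459.5405052  -52.65509773  28.        ]
[430.47640007  53.33664475  28.        ]
```

Key sizes are 34x14 and 21 mm, spacing 59.3 mm (nominal 60). Top and wrist views agree to 2–5 mm. Now I descend to about 15 mm above the clear key.

>>> play_rows:
  series:
    - [0.1,-0.1,3.5,0,1]
    - [0.2,-0.15,7,0,1]
    - [0.2,-0.15,9,0,1]
    - [0.2,-0.15,10,0,1]
    - [0.2,-0.15,10,0,1]
    - [0.2,-0.15,10,0,1]

```text
clock: 2.35
eef_pos: [460.2, 33.5, 63.2]
tool_rot: [-3.141, 0.002, -2.866]
force: [-0.2, 0.7, -0.1]
width: 0.0
```

```bash
python3 - <<'E'
from h import *
s=status.read_state();print(s['clock'],s['eef_pos'],s['tool_rot'],s['force'])
R=Ro.from_euler('xyz',s['tool_rot']).as_matrix()
for P in([459.6,34.4,37],[476.4,-22.4,37]): print((R.T@(np.array(P)-s['eef_pos'])).round(1))
d=save('wrist','w2.png')
E
```

```text
2.35 [460.18753551  33.52870151  63.19095221] [-3.14148980e+00  1.62232561e-03 -2.86635816e+00] [-0.23916131  0.74888022 -0.07429953]
[ 0.4  1.  26.2]
[ -0.4 -58.2  26.2]
```

View pics/w2.png

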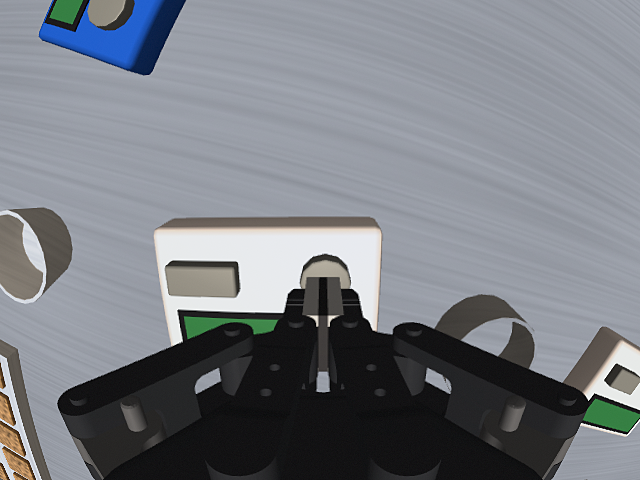

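The shut fingertips sit right over the round key (325,270), laterally centred. I press in small steps, reading the force.

>>> play_rows:
  series:
    - [0,0.1,1,0,1]
    - [0,0.1,1.3,0,1]
    - [0,0.1,1.5,0,1]
    - [0,0.1,1.6,0,1]
    - [0,0.1,1.7,0,1]
    - [0,0.1,1.7,0,1]

```text
clock: 3.0
eef_pos: [459.2, 34.0, 45.3]
tool_rot: [3.141, 0.0, -2.867]
force: [-0.4, 0.2, 2.9]
width: 0.2
```

>>> play_rows:
  series:
    - [0,0,0.1,0,1]
    - [0,0,0.2,0,1]
    - [0,0,0.25,0,1]
    - [0,0,0.25,0,1]

```text
clock: 3.4
eef_pos: [459.1, 34.0, 43.0]
tool_rot: [3.142, 0.0, -2.867]
force: [-0.7, 0.3, 6.4]
width: -0.3
```

6.4 N is above the 4.2 N that holds the key fully down, and the tip is at 32.0 mm, so the key is bottomed. I lift and shift to the start key.

>>> play_rows:
  series:
    - [0,0,-0.7,0,1]
    - [0,0,-2,0,1]
    - [0,0,-2.2,0,1]
    - [-0.05,-3,-2.2,0,1]
    - [-0.05,-5.9,-2.2,0,1]
    - [-0.05,-5.9,-2.2,0,1]
    - [-0.05,-5.9,-2.2,0,1]
    - [-0.05,-5.9,-2.2,0,1]

```text
clock: 4.2
eef_pos: [475.3, -21.9, 64.6]
tool_rot: [3.141, -0.0, -2.866]
force: [-0.5, 0.6, -0.1]
width: 0.1
```

```bash
python3 - <<'E'
from h import *
s=status.read_state();print(s['clock'],s['eef_pos'],s['force'])
R=Ro.from_euler('xyz',s['tool_rot']).as_matrix()
print((R.T@(np.array([476.4,-22.4,37])-s['eef_pos'])).round(1))
d=save('wrist','w3.png')
E
```

```text
4.2 [475.2916777  -21.89899341  64.6080378 ] [-0.46044378  0.64197379 -0.05783014]
[-0.9 -0.8 27.6]
```

View pics/w3.png

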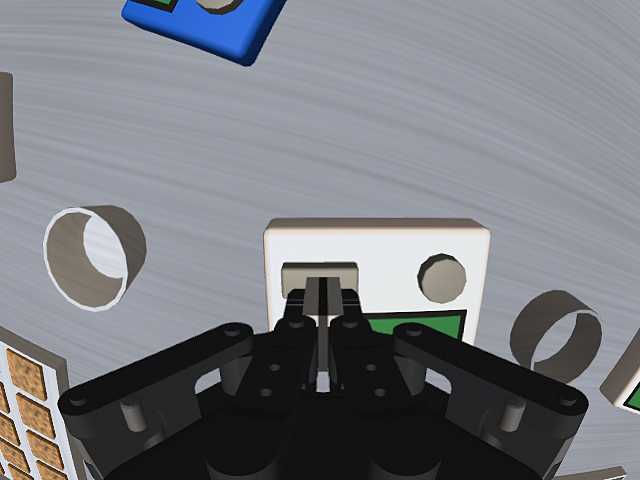

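The tips are over the middle of the bar key at (320,285), the clear key at (441,278) is up, and the timer has not moved. I press the same way.

>>> play_rows:
  series:
    - [-0.05,0,1.1,0,1]
    - [-0.05,0,1.5,0,1]
    - [-0.05,0,1.7,0,1]
    - [-0.05,0,1.85,0,1]
    - [-0.05,0,2,0,1]
    - [-0.05,0,2.1,0,1]
    - [-0.05,0,2.1,0,1]
    - [-0.05,0,2.1,0,1]

```text
clock: 5.05
eef_pos: [475.9, -22.5, 43.9]
tool_rot: [3.141, -0.0, -2.867]
force: [-2.9, 1.9, 3.2]
width: -0.2
```

>>> play_rows:
  series:
    - [0,0,0.1,0,1]
    - [0,0,0.15,0,1]
    - [0,0,0.15,0,1]

```text
clock: 5.35
eef_pos: [476.1, -22.6, 42.9]
tool_rot: [-3.141, 0.0, -2.867]
force: [-2.9, 2.5, 11.1]
width: 0.0
```

11.1 N with the tip at 31.9 mm means it is bottomed. Now I draw clear and check.

>>> play_rows:
  series:
    - [0,0,-0.7,0,1]
    - [0,0,-3,0,1]
    - [0,0,-7,0,1]
    - [0,0,-12,0,1]
    - [0,0,-12,0,1]
    - [0,0,-12,0,1]
    - [0,0,-12,0,1]

```text
clock: 6.05
eef_pos: [475.6, -23.2, 161.7]
tool_rot: [-3.142, -0.001, -2.868]
force: [-0.3, 0.2, -0.1]
width: -0.0
```

```bash
python3 - <<'E'
from h import *
s=status.read_state();print(s['clock'],s['eef_pos'],s['force'])
d=save('wrist','w4.png');keys(d,s,(190,260,270,460))
E
```

```text
6.05 [475.61811405 -23.16377611 161.669373  ] [-0.31098481  0.2158227  -0.06706001]
(322.5, 231.5) (50, 20) [476.4 -22.8  37. ] rect ((476.4212646484375, -22.77992820739746), (13.993759155273438, 34.96686935424805), 15.62741470336914) shift in tool axes mm [ -1.    0.2 124.7]
(405.0, 231.0) (29, 29) [459.9  34.6  37. ] rect ((459.9372863769531, 34.767677307128906), (21.063701629638672, 20.987184524536133), 18.32534408569336) shift in tool axes mm [ -0.6  59.9 124.7]
```

View pics/w4.png

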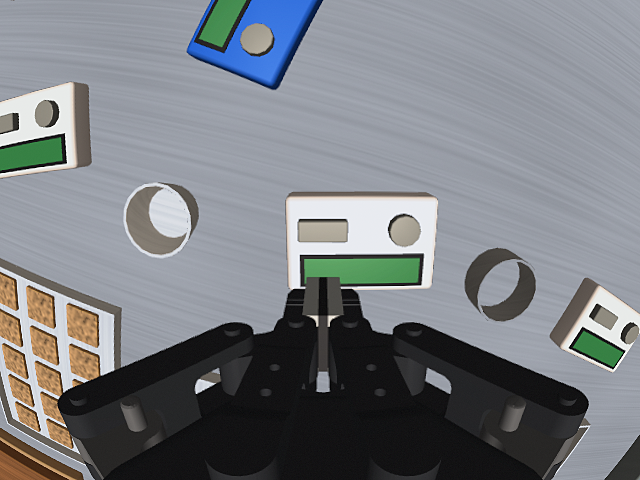

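The keys at (322,231) and (405,231) are within 0.4 mm of where they were, the timer hasn't moved, and the hand is clear.

```bash
python3 -c "
from h import *
print(order.finish_job())"
```

```text
the job is handed in; nothing more can be done
None
```

I pressed the clear key and then the start key of the middle timer, the one in front of the round-cracker tray, and handed the job in at about 6 s. `finish_job` gives no verdict.

- **Presses:** the clear key bottomed at 6.4 N and the start key at 11.1 N, with the fingertips about 5 mm below each key's rest height. I lifted the hand about 22 mm above the clear key before moving to the start key, and a picture then showed the clear key standing up.
- **Last checks:** after drawing back to about 115 mm above the keys, both keys measured within 0.4 mm of their earlier positions. The force on the tool was near zero. The parts of the scene in the wrist view, including the cup and the cutter, looked undisturbed.
- **Disagreement:** the top camera and the wrist camera differed by 2–5 mm on the key positions. I used the wrist measurement, and the close pictures showed the fingertips over each key.
- **Not measured:** I had no direct reading of key travel, so the full presses are inferred from tip height and force. I did not take a final top view to recheck the things outside the wrist camera's view.

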